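Stop the desk fan, lock its guard, restart it on low

ROBOT

A 7-joint arm with a two-finger parallel gripper is mounted at the origin on the work surface. World frame = base frame: x ahead of the robot, y to its left, z up, the work surface at z = 0. Lengths are in mm, angles in rad, forces in N, time in s.
With the tool pointing down it reaches from about 425 to 875 mm from the base axis. Payload 8.4 kg.
Tool frame: the origin (TCP) lies midway between the tips of the shut fingers; the grasp point (between the pads) lies 19 mm behind it (grip_depth is the distance from the TCP to the grasp point, in mm); z points along the fingers, y is the direction in which the jaws open and shut (so a half turn about z gives the same grasp; the last joint's range is limited). The gripper opens to 85 mm and grips with 20 to 120 N. Pads are 22 mm wide; open, the fingers measure 114 mm over their backs; the gripper's body (76 mm by 85 mm) begins 54 mm behind the grasp point. The pads swing forward as they close: fully open they stand 13 mm farther back than shut.
Start: joints at [1.021, 0.333, 0.04, 1.465, -0.013, 1.343, -0.059], TCP at [283.17, -585.046, 231.308] pointing down, gripper open.
Joint ranges: [-2.58, 2.58], [-0.38, 2.09], [-1.3, 1.39], [0.25, 2.4], [-1.5, 4.64], [0.08, 2.09], [-2.65, 2.65]. Speed limits (rad/s): [2.22, 2.22, 2.79, 2.79, 3.14, 3.14, 3.14].

INTERFACE

Orientations are given as a unit quaternion [x, y, z, w].
In Python, from rig import get_obs, read_camera, job_done, grip_depth gives the robot as it stands.
- The arm moves only by the tool servo_tool, never from a script. Its argument "moves" is one flat list of numbers, 5 for each row, row after row: the shift along the tool's x, y, z in mm, then the turn about the tool's z in rad, then the opening in per cent of the stroke, from 0 (shut) to 100 (fully open). A call has 1 to 12 rows; each row shifts and turns the commanded pose from where the row before left it, along the tool's axes as they then stand; what a row does not reach is not made up. A row lasts 1/8 s, in which the tool goes at most 62.5 mm and 10.7 degrees, less where a joint would pass 70% of its speed; a pose out of reach is approached as far as the arm can. A call with a gripper value outside its range is refused whole. The fingers move at their own pace and stop on an object; "newtons" is the grip in N (left out, the last holds). Time passes only in rows, so rows that do not move let the fingers close. It gives the time, the measured TCP pose, the force and the opening at its end, in the units of the state.
- get_obs(): the state, without advancing time (a new reading comes with each control period).
- read_camera(name): name is "side" or "top" or "wrist"; returns a dict with "img" (480x640x3 uint8, blue, green, red), "depth" (480x640 float32, mm along the optical axis (not along the pixel's ray), 0 where there is no reading), "intrinsics" (3x3 intrinsics, pixels), "R" (3x3) and "t" (3): a world point X has camera coordinates R X + t; the wrist camera has in their place "T_tool_cam" (4x4, takes a point from camera to tool coordinates, whose origin is the TCP and whose axes are the flange's). Camera axes: x right, y down, z forward; pixel columns grow to the right and rows downward; lengths in mm; the calibration is good to about 2 mm. A picture is of the moment at which its call begins: read the wrist's pose just before it.
- job_done(): hands the job in, once; it reports no verdict.
The state is a dict: "time": time; "joints": joint angles; "joint_velocities": joint speeds; "joint_torque": joint torques, N m; "ee_pos": TCP position; "orientation": TCP orientation; "ft_force": force on the tool from outside, world axes, zero at the start; "moment": the same for the moment, N m; "width": finger opening in mm.
Only numpy, scipy, OpenCV 4.12 (cv2) and the standard library are available. Lean on these libraries where they do the work, as an engineer would, in place of code of your own. Each camera call takes 0.05 s, during which the arm holds its last target.

TASK

The flat desk fan is running on high with its guard swung open. Press the stop key, swing the guard shut so that its lug hole lines up with the hole in the fan, and put the thumbscrew down through both until its head rests on the guard; only then start the fan on low, pressing the key fully in. Leave the things standing around the fan as they are.

Things in the scene. Friction and masses are not known exactly. Their poses are not given: they have to be found in the camera images.
- fan: Desk fan lying flat, a fixed white box 200 mm (x) by 360 mm (y), top face 70 mm above the table, blowing upward. Origin: centre of its underside. In its own frame x points to its rear, y to its left (seen from its front), z up. The black rotor disc is in the left half; the key bank in the right half.
- guard (a joint): Guard hinge angle, rad: 0 = shut (lug hole over the hole in the fan), positive = open. The guard turns about a vertical pin; seen from above, opening turns it clockwise, shutting anticlockwise. Starts 0.5 to 0.95 open. There is no stop at 0 (range -0.25 to 1.15); it stays where it is left, friction about 0.05 N m.
- guard_pivot (a point): Point on the guard's vertical hinge axis, at the height of the guard's top face (78 mm above the table), 82 mm behind and 77 mm left of the fan's centre.
- guard_hole (a point): Centre of the 15 mm through hole in the guard's lug, at the lug's top face (78 mm above the table); 160 mm from the hinge axis. The guard is a steel wire disc 132 mm in diameter, 6 mm thick, 2 mm above the fan's top; the lug is a plain steel plate 46 by 44 mm. The frame turns with the guard; its -x axis points from the hinge axis to the hole.
- guard_knob (a point): Grip height of the upright black finger post on the guard, on the line from hinge axis to lug hole, 105 mm from the hinge axis. Post 16 mm in diameter, its top 112 mm above the table, this point 96 mm. A 24 mm wide collar surrounds its foot up to 80 mm above the table.
- lock_hole (a point): Mouth of the round hole in the fan, in the aluminium block at the front edge of its top face (70 mm above the table), 78 mm in front of and 77 mm left of the fan's centre. 13 mm in diameter, 55 mm deep, 2 mm chamfer, straight down; smooth.
- screw: Thumbscrew, 66 mm long, 60 g: black round head 32 mm in diameter and 24 mm tall on a smooth plain 10 mm steel shank, 42 mm long with a 6 mm conical tip. It is pushed in, no turning is needed. Origin: the centre of the head's underside; z along the axis towards the head. Starts upright in the desk tidy with the head resting on the tidy. Put home, its head rests on the guard, 78 mm above the table.
- screw_tip (a point): Tip of the thumbscrew, 42 mm below the head's underside.
- tidy_hole (a point): Mouth of the hole in the desk tidy that holds the thumbscrew at the start: fixed wooden block 64 by 64 mm, 60 mm tall; hole 13 mm in diameter, 50 mm deep. An upright wooden note board, 8 mm thick, 64 mm wide and 110 mm tall, rises beside the head: its near face is 40 mm from the hole's axis on the point's +x side (parallel to the point's y axis). Stands to the left or to the right of the fan.
- key_stop_top (a point): Centre of the top face of the stop key: the only round one, 30 mm in diameter. The four grey keys stand in one row on the fan's right half, 36 mm apart along the fan's y, in an order that varies. A key that is up has its top 90 mm above the table (20 mm above the fan's top); one that is down, about 77 mm.
- key_low_top (a point): Centre of the top face of the low-speed key: the shortest of the three oblong keys, 44 mm long (along the fan's x) and 24 mm wide.
- key_mid_top (a point): Centre of the top face of the medium-speed key: oblong, 60 mm long and 24 mm wide.
- key_high_top (a point): Centre of the top face of the high-speed key: the longest oblong, 76 mm long and 24 mm wide. It is down at the start.
- key_stop (a joint): Travel of the stop key, m: 0 = up, about 0.013 = latched down, 0.016 = hard stop. The keys are interlocked by one latch bar: a key pressed about half way frees the one that was down, which pops up; pressed past about 0.0135 (top 76 mm above the table, 14 mm below where it stood) it latches and stays down when let go. Let go earlier, it springs back up. A press takes about 2 to 6 N; the force rises sharply at the hard stop.
- key_low (a joint): Travel of the low-speed key, m, as for the stop key.
- key_mid (a joint): Travel of the medium-speed key, m, as for the stop key.
- key_high (a joint): Travel of the high-speed key, m, as for the stop key.
- bottle: Bystander: upright drinking bottle, 66 mm in diameter, 200 mm tall, standing close behind the fan. Origin: centre of its underside.
- canister: Bystander: upright dark steel tea canister, 72 mm in diameter, 130 mm tall, close behind the fan. Origin: centre of its underside.
- mug: Bystander: brown lidded mug, 86 mm in diameter, 114 mm tall, handle reaching 71 mm from the axis towards its own y; on the side of the fan where the tidy is not. Origin: centre of its underside.
Not all that is in view belongs to the job. There is more than one size of the screw; the job needs the largest.

How it is judged (in metres and radians):
On the way, in this order (a step that is already met when the one before it is completed fails the run):
1. the stop key is down and the other three keys are up (value of joint key_stop above 0.0115 m and value of joint each of key_low, key_mid, key_high below 0.002 m), for 0.2 s.
2. the guard is shut, its lug hole within 4 mm of the fan's hole, the fan still stopped (all of step 1 and horizontal distance between guard_hole and lock_hole below 0.004 m), for 0.2 s.
3. the thumbscrew is through both holes with its head resting on the guard, upright, the fan still stopped (all of step 2 and z of screw_tip in the frame of lock_hole below -0.032 m and horizontal distance between screw_tip and lock_hole below 0.004 m and angle between screw's own z axis and vertical below 0.12 rad), for 0.2 s.
At the end, for the whole second after the job is handed in: The low-speed key is down (over 11.5 mm) and the other three are up (under 2 mm); the guard is shut with its hole within 4 mm of the fan's hole; the thumbscrew stands upright (within 0.12 rad) in both holes, its head resting on the guard (within 2 mm), at rest (value of joint key_low above 0.0115 m and value of joint each of key_stop, key_mid, key_high below 0.002 m and z of screw_tip in the frame of lock_hole below -0.032 m and horizontal distance between each of screw_tip, guard_hole and lock_hole below 0.004 m and angle between screw's own z axis and vertical below 0.12 rad and linear speed of screw below 0.01 m/s); the robot touches nothing.
It fails at once if the low or the medium key is pressed in (over 10 mm) while the thumbscrew is not home (value of joint any of key_low, key_mid above 0.01 m and not (z of screw_tip in the frame of lock_hole below -0.032 m and horizontal distance between screw_tip and lock_hole below 0.004 m and angle between screw's own z axis and vertical below 0.12 rad)).
It fails at once if the bottle is shifted by more than 30 mm or tipped (distance of bottle from where it was at the start of the episode above 0.03 m or angle between bottle's own z axis and vertical above 0.4 rad).
It fails at once if the canister is shifted by more than 30 mm or tipped (distance of canister from where it was at the start of the episode above 0.03 m or angle between canister's own z axis and vertical above 0.4 rad).
It fails at once if the mug is shifted by more than 30 mm or tipped (distance of mug from where it was at the start of the episode above 0.03 m or angle between mug's own z axis and vertical above 0.4 rad).
It also fails if it takes over 72 s, if anything falls off the work surface, if the arm or the gripper's body presses on something with over 40 N, if the wrist force passes 120 N, or if a joint passes its speed limit or range.

## Working session

There is one attempt and no reset: what is moved stays moved. The work goes in short steps, Python scripts to look and compute and a tool call to move; the robot and the scene stay as the last step left them, time stands still between calls to the robot, and variables do not carry over. Pictures are saved under pics/ and viewed, and the job is handed in when it is done.

Besides the shell and the picture viewer there is one more tool, called after ">>>" by a JSON object that holds its "op" and its "data". servo_tool: Moves the arm, as the interface text tells. Its arguments: {"type":"object","properties":{"moves":{"type":"array"},"newtons":{"type":"number"}},"required":["moves"]}

```bash
mkdir -p pics; ls
python3 - <<'E'
from rig import *
import cv2,numpy as np
o=get_obs();print(o,grip_depth)
for n in ["side","top","wrist"]:
    c=read_camera(n);cv2.imwrite(f"pics/a_{n}.png",c["img"])
    np.savez(f"a_{n}.npz",**c)
    print(n,c["intrinsics"].tolist(),c.get("R"),c.get("t"),c.get("T_tool_cam"))
E
```

```text
pics
{'time': 0.0, 'joints': array([ 1.02078504,  0.33394785,  0.03988158,  1.46626651, -0.01341861,
        1.34327837, -0.05850446]), 'joint_velocities': array([-0.00127795,  0.00021493, -0.00045332,  0.00026797, -0.0008194 ,
       -0.00112012,  0.00071988]), 'joint_torque': array([ 1.46559842e-04, -6.58559704e+01,  1.36582185e+00, -4.05554867e+01,
        1.67423818e-02,  1.27777652e-02, -2.87860598e-05]), 'ee_pos': array([ 282.98363495, -584.66993078,  230.39980035]), 'orientation': array([ 9.74706908e-01,  2.23485515e-01, -2.29443804e-04, -7.84069718e-04]), 'ft_force': array([-0.04613443, -0.83431666,  0.11443992]), 'moment': array([-0.02374219,  0.01187962, -0.01852175]), 'width': 85.39093368345362} 18.700000000000003
side [[486.26517905294696, 0.0, 320.34223133663136], [0.0, 486.26517905294696, 245.29324207911552], [0.0, 0.0, 1.0]] [[-0.96993741 -0.2431105   0.0108955 ]
 [-0.19235478  0.73847382 -0.64626315]
 [ 0.14906732 -0.62893061 -0.76303685]] [ 592.8512352   148.15986927 1080.83134651] None
top [[532.037705543764, 0.0, 334.7902603181509], [0.0, 532.037705543764, 237.12840336056345], [0.0, 0.0, 1.0]] [[ 0.00202233 -0.99993933  0.01082841]
 [-0.99044032 -0.00349642 -0.13789758]
 [ 0.13792708 -0.01044602 -0.9903873 ]] [  25.31447639  599.22634565 1293.01163671] None
wrist [[429.98230117452823, 0.0, 319.88074077426415], [0.0, 429.98230117452823, 238.31279678319646], [0.0, 0.0, 1.0]] None None [[-1.10125132e-04 -9.50845623e-01 -3.09665286e-01  8.02476007e+01]
 [ 9.99999900e-01  2.96514349e-05 -4.46672791e-04  6.58868218e-01]
 [ 4.33898888e-04 -3.09665305e-01  9.50845524e-01 -1.42510671e+02]
 [ 0.00000000e+00  0.00000000e+00  0.00000000e+00  1.00000000e+00]]
```

View pics/a_top.png

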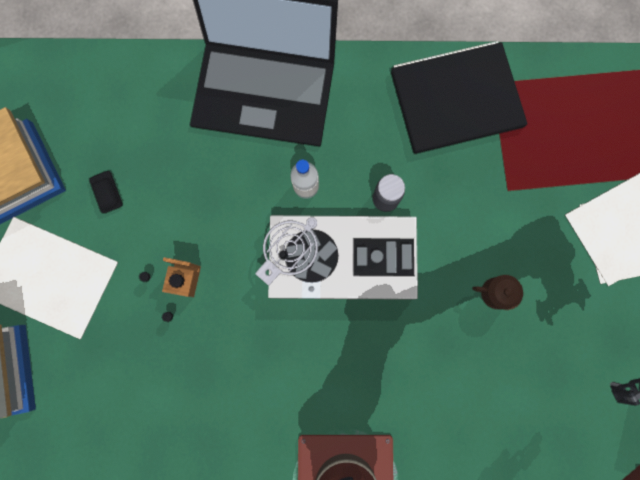

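View pics/a_side.png

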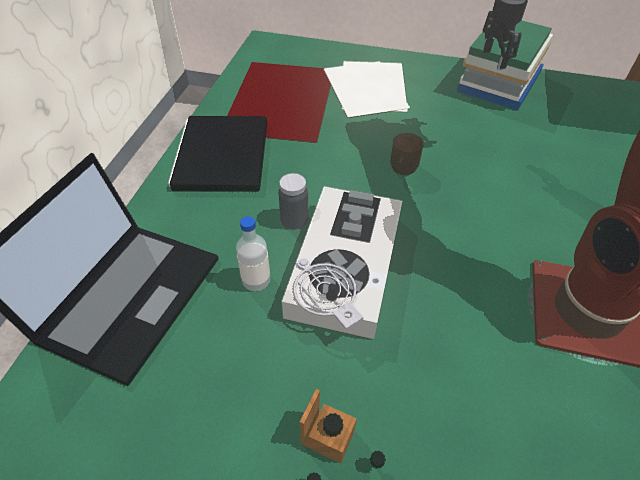

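Run:
```python
import cv2
i=cv2.imread("pics/a_top.png")
cv2.imwrite("pics/b1.png",cv2.resize(i[205:305,255:430],None,fx=4.5,fy=4.5,interpolation=cv2.INTER_CUBIC))
cv2.imwrite("pics/b2.png",cv2.resize(i[245:335,130:215],None,fx=6,fy=6,interpolation=cv2.INTER_CUBIC))
```

```text
(no output)
```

View pics/b1.png

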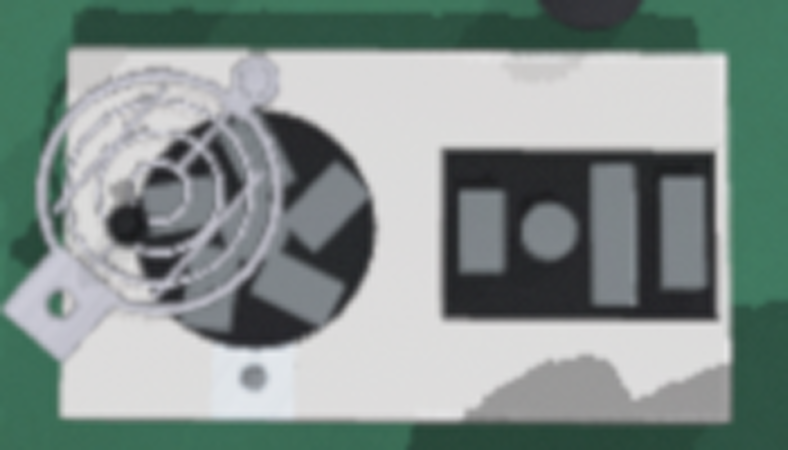

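View pics/b2.png

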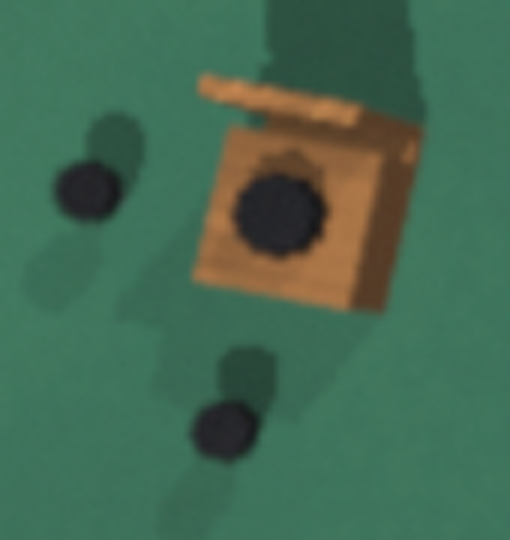

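```bash
cat > h.py <<'E'
import numpy as np,cv2
from scipy.spatial.transform import Rotation as Ro
def ray(c,u,v):
    d=np.linalg.inv(c["intrinsics"])@np.array([u,v,1.])
    if "R" in c and c["R"] is not None and c["R"].shape==(3,3): R,t=c["R"],c["t"]; return -R.T@t, R.T@d
    T=c["Twc"]; return T[:3,3],T[:3,:3]@d
def plane(c,u,v,z):
    o,d=ray(c,u,v); return o+d*(z-o[2])/d[2]
def proj(c,X):
    if "Twc" in c: T=np.linalg.inv(c["Twc"]); p=T[:3,:3]@X+T[:3,3]
    else: p=c["R"]@X+c["t"]
    q=c["intrinsics"]@p; return q[:2]/q[2]
def wrist():
    from rig import get_obs,read_camera
    o=get_obs(); c=read_camera("wrist")
    T=np.eye(4);T[:3,:3]=Ro.from_quat(o["orientation"]).as_matrix();T[:3,3]=o["ee_pos"]
    c["Twc"]=T@c["T_tool_cam"]; return o,c
def delta(P,o):  # world pt -> tool frame shift for TCP
    return Ro.from_quat(o["orientation"]).as_matrix().T@(np.array(P)-o["ee_pos"])
E
python3 - <<'E'
from h import *
c=dict(np.load("a_top.npz",allow_pickle=True))
P=lambda x,y,z:plane(c,255+(x+.5)/4.5-.5,205+(y+.5)/4.5-.5,z).round(1)
print("corners",[P(*p,70) for p in [(70,48),(726,53),(729,420),(60,416)]])
for n,p,z in [("low",(481,231),90),("stop",(549,232),90),("high",(613,235),77),("mid",(683,233),90),("pivot",(255,75),80),("lughole",(63,303),78),("knobtop",(127,222),112),("lock",(253,377),70)]: print(n,P(*p,z))
Q=lambda x,y,z:plane(c,130+(x+.5)/6-.5,245+(y+.5)/6-.5,z).round(1)
print("screw",Q(279,215,84),"tidy",[Q(*p,60) for p in [(230,127),(383,153),(350,310),(193,280)]],"board",Q(205,82,110),Q(355,115,110))
cs=dict(np.load("a_side.npz",allow_pickle=True))
for n,u,v,z in [("screw",333,425,84),("lock",376,281,70),("bottle",249,223,200),("can",292,180,130)]: print(n,plane(cs,u,v,z).round(1))
for n,u,v,z in [("bottle",303,167,200),("can",391,187,130),("mug",503,290,114),("mughandle",478,289,60)]: print(n,plane(c,u,v,z).round(1))
E
```

```text
corners [array([649. , 186.7,  70. ]), array([ 647.6, -173.2,   70. ]), array([ 447.3, -171. ,   70. ]), array([448.6, 188.3,  70. ])]
low [546.9 -36.9  90. ]
stop [546.5 -73.2  90. ]
high [ 546.3 -109.    77. ]
mid [ 546.2 -145.    90. ]
pivot [632.7  84.9  80. ]
lughole [508.7 186.9  78. ]
knobtop [548.8 150.3 112. ]
lock [469.7  85.   70. ]
screw [487.3 406.9  84. ] tidy [array([524.4, 435.2,  60. ]), array([514. , 372.6,  60. ]), array([450.4, 383.5,  60. ]), array([462.3, 447.4,  60. ])] board [537.9 430.7 110. ] [525.1 371.4 110. ]
screw [486.1 414.2  84. ]
lock [467.4  86.1  70. ]
bottle [734.  105.3 200. ]
can [ 710.5 -112.4  130. ]
bottle [735.9 100.4 200. ]
can [ 707.4 -105.3  130. ]
mug [ 465.2 -367.1  114. ]
mughandle [ 469.7 -323.5   60. ]
```

>>> {"op": "servo_tool", "data": {"moves": [39,-29,0,0,0,39,-29,0,0,0,39,-29,0,0,0,39,-29,0,0,0,39,-29,0,0,0,39,-29,0,0,0,39,-29,0,0,0,39,-29,0,0,0,39,-29,0,0,0,39,-29,0,0,0,39,-29,0,0,0,31,-27,0,0,0], "newtons": 40}}

```text
time: 1.65
ee_pos: [547.0, -71.3, 231.1]
orientation: [0.975, 0.224, -0.0, -0.0]
ft_force: [0.1, -0.1, -0.1]
width: -0.2
```

>>> {"op": "servo_tool", "data": {"moves": [0,0,0,-0.16,0,0,0,0,-0.16,0,0,0,0,-0.16,0,0,0,0,-0.16,0,0,0,0,-0.16,0,0,0,0,-0.16,0,0,0,0,-0.16,0,0,0,0,0,0]}}

```text
time: 2.65
ee_pos: [546.3, -73.3, 231.1]
orientation: [0.708, 0.707, -0.0, -0.0]
ft_force: [-0.8, -0.7, 0.5]
width: -0.0
```

Run:
```python
from h import *
o,c=wrist(); print(o['time'],o['ee_pos'],o['orientation'],o['joints'],o['ft_force'],o['width'])
cv2.imwrite("pics/c.png",c["img"])
np.savez("c.npz",**c)
for n,P in [("low",(547,-37,90)),("stop",(546.5,-73,90)),("high",(546.3,-109,77))]: print(n,proj(c,np.array(P)))
print(delta((546.5,-73.2,95),o))
```

```text
2.65 [546.31058017 -73.26640057 231.0857543 ] [ 7.07506806e-01  7.06706483e-01 -1.12449074e-04 -2.29664541e-04] [ 0.47533664  0.16671851 -0.47138638  1.68745829  0.07798198  1.30657004
 -0.01199683] [-0.77452753 -0.68175384  0.46512844] -0.010937051429025771
low [319.50092594 167.08930968]
stop [318.84971806 219.8353113 ]
high [318.72334291 262.10583345]
[4.40935662e-02 2.55198527e-01 1.36085656e+02]
```

View pics/c.png

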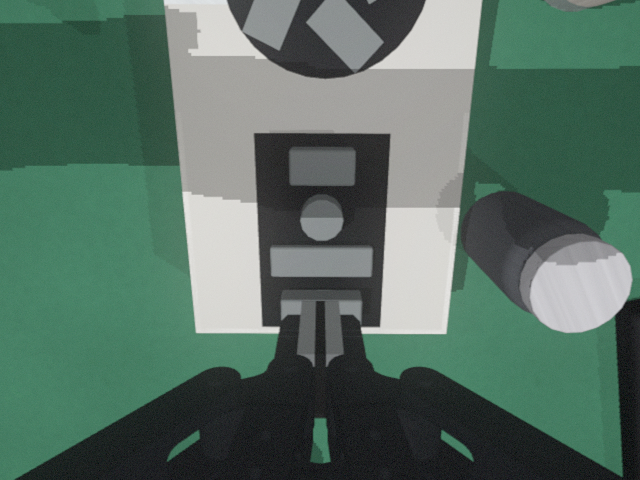

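The wrist view shows the round stop key at (321,217), within 2 px of where the top camera puts it. Low (shortest) is at (322,167) and high (longest, down) at (321,262). I'm pressing stop.

>>> {"op": "servo_tool", "data": {"moves": [0,0,40,0,0,0,0,40,0,0,0,0,40,0,0,0,0,14,0,0,0,0,8,0,0,0,0,8,0,0,0,0,5,0,0,0,0,1,0,0,0,0,0,0,0]}}

```text
time: 3.82
ee_pos: [547.2, -73.2, 75.9]
orientation: [0.707, 0.707, 0.0, 0.001]
ft_force: [-0.8, -0.6, 3.2]
width: -0.0
```

>>> {"op": "servo_tool", "data": {"moves": [0,0,1.5,0,0,0,0,0.5,0,0,0,0,0,0,0]}}

```text
time: 4.2
ee_pos: [547.2, -73.2, 74.1]
orientation: [0.707, 0.707, 0.0, 0.001]
ft_force: [-0.6, 0.8, 8.4]
width: 0.1
```

>>> {"op": "servo_tool", "data": {"moves": [0,0,-30,0,0,0,0,-50,0,0,30,0,-40,0,0,50,0,-20,0,0,50,0,0,0,0,50,0,0,0,0,43,2,0,0,0,0,0,0,-0.17,0,0,0,0,-0.17,0,0,0,0,-0.17,0,0,0,0,-0.18,0,0,0,0,-0.18,100]}}

```text
time: 5.7
ee_pos: [548.2, 149.5, 212.8]
orientation: [0.341, 0.94, -0.0, -0.0]
ft_force: [0.4, 0.1, 0.1]
width: 17.1
```

Run:
```python
from h import *
o,c=wrist(); print(o['time'],o['ee_pos'],o['orientation'],o['joints'],o['width'])
cv2.imwrite("pics/d.png",c["img"]);np.savez("d.npz",**c)
from rig import read_camera
t=read_camera("top");cv2.imwrite("pics/d_top.png",cv2.resize(t["img"][205:305,255:430],None,fx=4.5,fy=4.5,interpolation=cv2.INTER_CUBIC))
for P in [(549,150.3,112),(508.7,186.9,78),(469.7,85,70),(630,85,78)]: print(proj(c,np.array(P)))
```

```text
5.7 [548.1649447  149.51601227 212.79699136] [ 3.40553443e-01  9.40225020e-01 -3.34170642e-04 -3.90944052e-04] [ 0.27793522  0.25450131 -0.72762493  1.66301191  0.1749937   1.29184867
  0.39350633] 17.089994508288555
[321.1026904  237.59954931]
[324.69851915 138.98654091]
[171.24107341 191.48231524]
[323.20074143 356.4644402 ]
```

View pics/d.png

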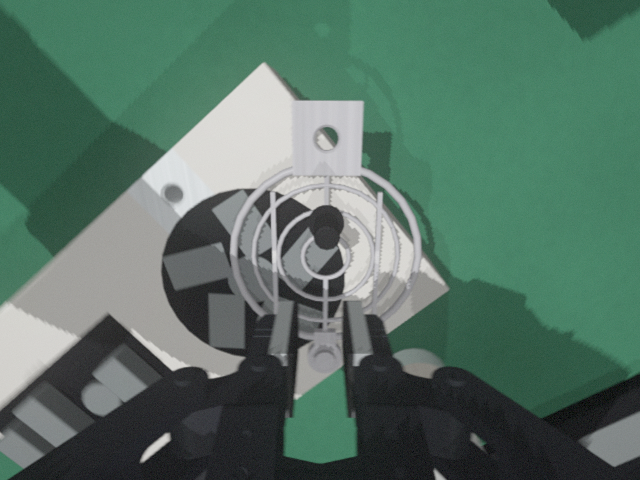

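View pics/d_top.png

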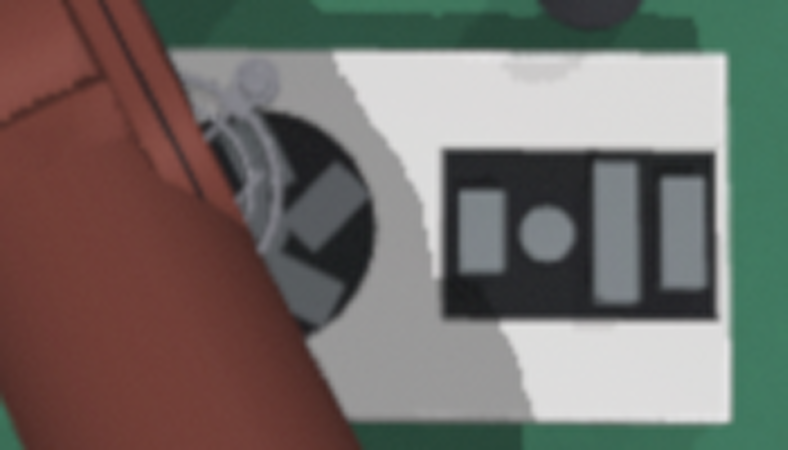

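Run:
```python
from h import *
from rig import read_camera,get_obs
t=read_camera("top");d=t["depth"]
for n,P in [("low",(547,-37,90)),("stop",(546.5,-73,77)),("high",(546.3,-109,90)),("mid",(546,-145,90))]:
    u,v=proj(t,np.array(P)); z=np.median(d[int(v)-2:int(v)+3,int(u)-2:int(u)+3])
    k=np.linalg.inv(t["intrinsics"])@[u,v,1]; print(n,(t["R"].T@(k*z-t["t"])).round(1))
print(delta((550,152.5,84),get_obs()),get_obs()['width'])
```

```text
low [547.1 -37.   89.4]
stop [546.7 -73.1  75.4]
high [ 546.4 -109.1   89.3]
mid [ 546.  -145.    90.2]
[  0.53488639   3.5045786  128.85794303] 39.5583473027392
```

Depths confirm it: stop is down at 75 mm and the other three keys are up at about 90. Next, grip the post.

>>> {"op": "servo_tool", "data": {"moves": [0.5,3.5,0,0,70,0,0,40,0,70,0,0,40,0,70,0,0,30,0,70,0,0,17,0,70,0,0,0,0,70,0,0,0,0,0,0,0,0,0,0,0,0,0,0,0,0,0,0,0,0,0,0,0,0,0], "newtons": 40}}

```text
time: 7.22
ee_pos: [551.1, 153.0, 87.4]
orientation: [0.343, 0.939, 0.0, 0.001]
ft_force: [-1.3, 0.2, 6.7]
width: 14.3
```

Run:
```python
from h import *
o,c=wrist(); print(o['time'],o['ee_pos'],o['orientation'],o['ft_force'],o['width'])
cv2.imwrite("pics/e.png",c["img"])
v=o['ee_pos'][:2]-[630,84.7]; print(np.hypot(*v),np.arctan2(v[1],-v[0]))
for P in [(508.7,186.9,78),(469.7,85,70)]: print(proj(c,np.array(P)))
```

```text
7.225 [551.05446958 153.00978181  87.44142474] [3.43409959e-01 9.39185207e-01 4.19972930e-04 7.55641973e-04] [-1.33193979  0.20797638  6.71009766] 14.259079490961982
104.39647055317106 0.7132967791779116
[314.48041654 170.79060756]
[ 55.33494864 258.14584159]
```

View pics/e.png

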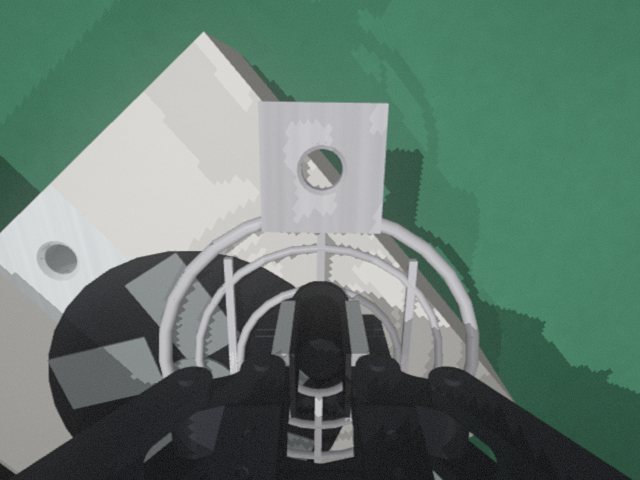

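>>> {"op": "servo_tool", "data": {"moves": [0,0,-2,0,0,-0.42,-9.35,0,-0.089,0,-0.42,-9.35,0,-0.089,0,-0.42,-9.35,0,-0.089,0,-0.42,-9.35,0,-0.089,0,-0.42,-9.35,0,-0.089,0,-0.42,-9.35,0,-0.089,0,-0.42,-9.35,0,-0.089,0,-0.42,-9.35,0,-0.089,0,0,0,0,0,0,0,0,0,0,0]}}

```text
time: 8.65
ee_pos: [525.3, 83.9, 87.7]
orientation: [-0.005, 1.0, 0.0, -0.0]
ft_force: [5.1, 0.1, -13.7]
width: 14.6
```

Run:
```python
from h import *
o,c=wrist(); print(o['time'],o['ee_pos'],o['orientation'],o['ft_force'],o['width'])
cv2.imwrite("pics/f.png",c["img"]);np.savez("f.npz",**c)
v=o['ee_pos'][:2]-[630,84.7]; print(np.hypot(*v),np.arctan2(v[1],-v[0]))
for P in [(470,84.9,78),(470,85,70)]: print(proj(c,np.array(P)))
```

```text
8.65 [525.31799545  83.85673248  87.74503509] [-4.61707826e-03  9.99989294e-01  9.53122863e-05 -2.93737792e-04] [  5.14811763   0.11146381 -13.69719411] 14.568570515784662
104.6854009735784 -0.008055341367535135
[324.84593193 167.30570312]
[324.86353994 164.02381904]
```

View pics/f.png

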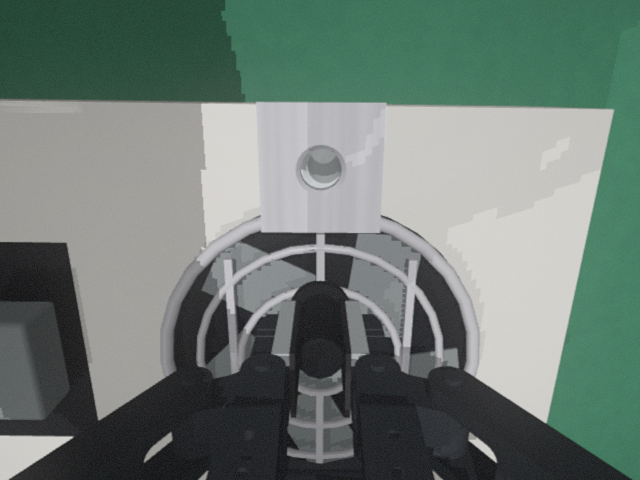

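Run:
```python
import cv2
i=cv2.imread("pics/f.png")
cv2.imwrite("pics/f2.png",cv2.resize(i[130:205,280:365],None,fx=7,fy=7,interpolation=cv2.INTER_CUBIC))
```

```text
(no output)
```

View pics/f2.png

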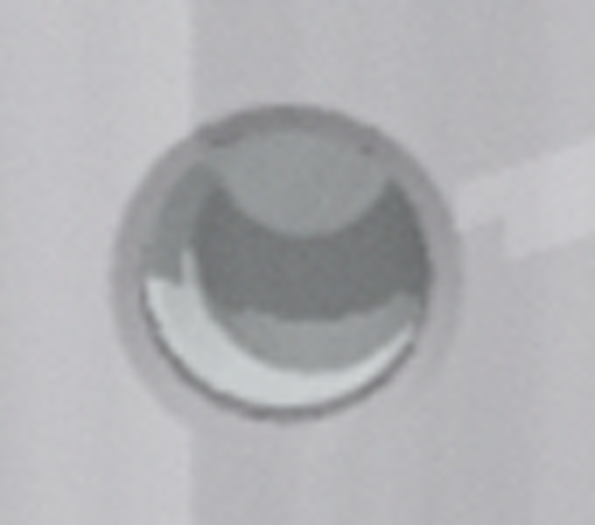

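>>> {"op": "servo_tool", "data": {"moves": [0,0.8,1,0,0,0,0,0,0,0,0,0,0,0,40,0,0,0,0,40,0,0,0,0,40]}}

```text
time: 9.32
ee_pos: [525.9, 84.7, 87.7]
orientation: [-0.006, 1.0, 0.0, 0.0]
ft_force: [-0.0, -0.1, -0.0]
width: 34.6
```

Run:
```python
from h import *
o,c=wrist(); print(o['time'],o['ee_pos'],o['orientation'],o['ft_force'],o['width'])
i=c["img"];cv2.imwrite("pics/g.png",cv2.resize(i[130:205,280:365],None,fx=7,fy=7,interpolation=cv2.INTER_CUBIC));np.savez("g.npz",**c)
```

```text
9.325 [525.87116289  84.66848572  87.67212634] [-5.56045757e-03  9.99984493e-01  3.43180526e-05  3.06193235e-04] [-0.01971722 -0.13064256 -0.04928063] 34.63197135733031
```

View pics/g.png

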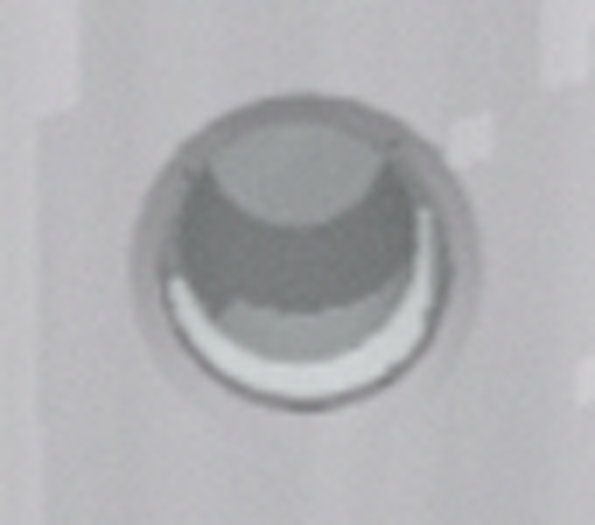

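>>> {"op": "servo_tool", "data": {"moves": [0,0,-35,0,45,0,0,-50,0,70,0,20,-25,0,100,5,50,0,0,100,6,50,0,0,100,6,50,0,0,100,6,50,0,0,100,6,50,0,0,100,6,40,0,0,100,4,13,0,0.11,100,0,0,0,0.11,100,0,0,0,0,100]}}

```text
time: 10.88
ee_pos: [482.9, 407.3, 197.3]
orientation: [0.104, 0.995, -0.0, 0.0]
ft_force: [-0.9, 0.7, 0.4]
width: 85.2
```

Run:
```python
from h import *
c=dict(np.load("g.npz"));print("lughole",plane(c,323.7,168,78),plane(c,323.7,165.5,78))
o,c=wrist(); print(o['time'],o['ee_pos'],o['orientation'],o['joints'],o['width'])
cv2.imwrite("pics/i.png",c["img"]);np.savez("i.npz",**c)
for P in [(487.3,407,84),(487.3,409,84)]: print(proj(c,np.array(P)))
```

```text
lughole [470.79029927  85.2011039   78.        ] [469.90979391  85.18897952  78.        ]
10.875 [482.89917838 407.29890684 197.31989282] [ 1.03730240e-01  9.94605465e-01 -6.42728656e-05  4.83405936e-05] [-0.11261132  0.45165078 -0.87864026  1.52202169  0.3530633   1.33432655
  0.33790352] 85.16961559110436
[320.79844826 237.53839573]
[323.92935612 236.90966995]
```

View pics/i.png

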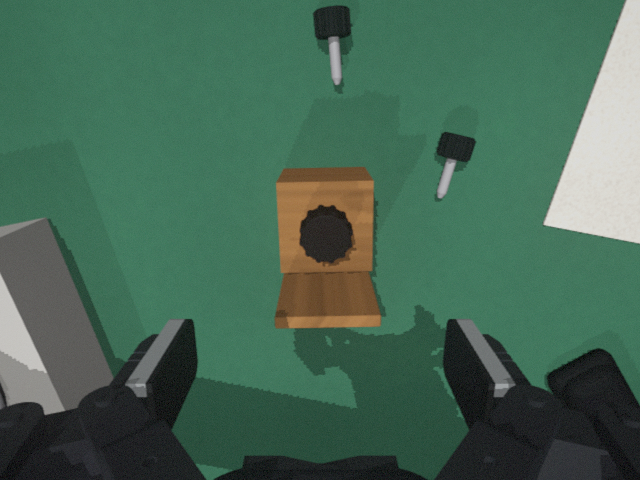

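The three candidates are the tidy screw at (326,235) and two loose ones at (332,40) and (456,165). The tidy screw fits: it stands in the tidy and its head is clearly the largest, about 92 px against 66 px in the earlier enlarged crop.

Run:
```python
from h import *
c=dict(np.load("i.npz"));i=c["img"]
m=(i.max(2)<60).astype(np.uint8);n,l,s,ce=cv2.connectedComponentsWithStats(m)
k=l[235,326];print(s[k],ce[k]); 
from rig import get_obs
o=get_obs()
for u,v in [ce[k],(326,234)]:
    P=plane(c,u,v,84);print(P,delta((P[0],P[1],62),o))
```

```text
[ 300  205   52   58 2286] [325.6824147  233.83289589]
[485.55192374 410.48021918  84.        ] [ -1.67581509   3.92129006 135.33301142]
[485.69984353 410.65193043  84.        ] [ -1.78536537   4.11969307 135.33299786]
```

>>> {"op": "servo_tool", "data": {"moves": [-1.7,4,30,0,100,0,0,40,0,100,0,0,40,0,100,0,0,24,0,100,0,0,0,0,100,0,0,0,0,30,0,0,0,0,10,0,0,0,0,10,0,0,0,0,10,0,0,0,0,10], "newtons": 60}}

```text
time: 12.18
ee_pos: [486.0, 411.2, 64.6]
orientation: [0.104, 0.995, 0.001, 0.001]
ft_force: [0.4, -0.5, 6.9]
width: 30.2
```

Run:
```python
from h import *
o,c=wrist(); print(o['time'],o['ee_pos'],o['orientation'],o['ft_force'],o['width'])
cv2.imwrite("pics/j.png",c["img"])
```

```text
12.175 [486.03964515 411.18200612  64.63887699] [1.04218932e-01 9.94553942e-01 5.68763672e-04 7.39495100e-04] [ 0.42217753 -0.53682257  6.8922677 ] 30.151972373013155
```

View pics/j.png

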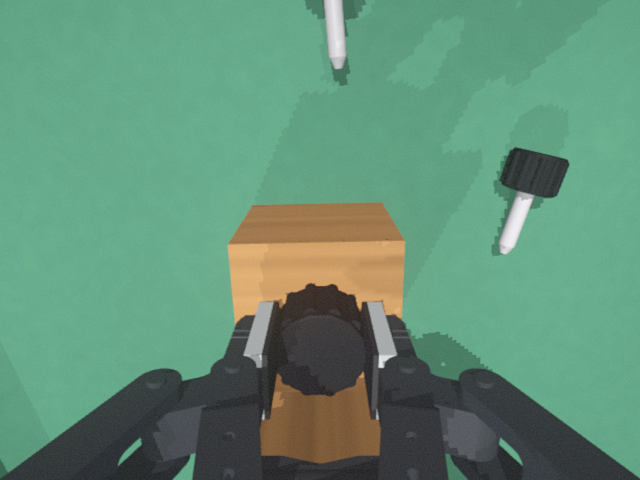

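>>> {"op": "servo_tool", "data": {"moves": [0,0,-10,0,10,0,0,-20,0,10,0,0,-35,0,10,0,0,-45,0,10,0,0,0,0,10]}}

```text
time: 12.85
ee_pos: [486.6, 412.8, 178.7]
orientation: [0.104, 0.995, 0.003, 0.002]
ft_force: [0.0, -0.3, -1.2]
width: 29.8
```

Run:
```python
from h import *
o,c=wrist(); print(o['time'],o['ee_pos'],o['orientation'],o['ft_force'],o['width'])
cv2.imwrite("pics/k.png",c["img"]);np.savez("k.npz",**c)
i=c["img"];m=(i.max(2)<60).astype(np.uint8)
zt=o['ee_pos'][2]-64.6+84
for r in range(300,410,6):
    print(r,i[r,265:390:6].max(1).tolist())
R=Ro.from_quat(o["orientation"]).as_matrix()
for v in (340,345,350,355,360): print(v,R.T@(plane(c,324,v,zt)-o['ee_pos']))
from rig import read_camera
s=read_camera("side");np.savez("k_side.npz",**s)
X=o['ee_pos']+[0,0,-46];u,v=proj(s,X).astype(int);print(u,v)
cv2.imwrite("pics/k_s.png",cv2.resize(s["img"][v-70:v+40,u-60:u+60],None,fx=5,fy=5,interpolation=cv2.INTER_CUBIC))
```

```text
12.85 [486.58005286 412.75412627 178.69377843] [0.10406964 0.99456349 0.00261348 0.00247957] [ 0.03074621 -0.26690675 -1.16601632] 29.800227028363427
300 [116, 108, 105, 116, 29, 36, 29, 28, 31, 40, 30, 35, 35, 24, 29, 33, 83, 71, 83, 102, 83]
306 [122, 119, 34, 42, 29, 35, 27, 25, 36, 31, 30, 28, 25, 19, 30, 34, 59, 62, 120, 122, 83]
312 [119, 73, 30, 32, 28, 27, 24, 39, 35, 22, 23, 38, 38, 28, 31, 29, 24, 36, 116, 117, 86]
318 [118, 47, 33, 26, 42, 30, 35, 47, 42, 43, 39, 41, 36, 24, 28, 29, 26, 26, 123, 121, 110]
324 [120, 40, 30, 37, 37, 39, 33, 36, 40, 46, 36, 36, 39, 42, 31, 38, 19, 32, 119, 121, 117]
330 [120, 33, 23, 23, 34, 33, 40, 42, 41, 39, 35, 39, 43, 39, 40, 36, 9, 28, 66, 118, 120]
336 [95, 32, 23, 29, 39, 32, 41, 40, 41, 34, 35, 29, 42, 41, 36, 35, 30, 29, 38, 121, 120]
342 [36, 28, 29, 26, 32, 40, 39, 38, 38, 41, 35, 38, 41, 44, 36, 34, 37, 35, 32, 119, 119]
348 [35, 34, 22, 34, 38, 41, 30, 42, 41, 41, 42, 41, 39, 44, 34, 36, 38, 25, 24, 118, 123]
354 [40, 20, 24, 20, 41, 39, 38, 40, 36, 41, 36, 43, 33, 43, 35, 37, 31, 36, 38, 109, 124]
360 [53, 33, 23, 27, 41, 47, 3
[... 343 characters left out ...]
119, 101, 39, 27, 24, 27, 27, 32, 38, 38, 36, 36, 37, 52, 82, 29, 53, 31, 43]
390 [36, 30, 121, 119, 120, 119, 37, 34, 19, 27, 32, 39, 32, 114, 95, 82, 84, 32, 56, 36, 41]
396 [35, 27, 119, 116, 119, 116, 119, 114, 117, 114, 116, 97, 118, 118, 122, 84, 86, 50, 57, 34, 32]
402 [32, 24, 83, 103, 108, 117, 115, 119, 114, 118, 123, 116, 118, 114, 103, 85, 81, 75, 54, 29, 29]
408 [26, 57, 84, 78, 81, 80, 83, 78, 81, 83, 111, 117, 117, 119, 118, 85, 83, 81, 37, 29, 35]
340 [  3.50160717   1.33218951 -19.40825659]
345 [  1.62978172   1.33761368 -19.40001141]
350 [ -0.2577979    1.34308351 -19.39169683]
355 [ -2.16133142   1.34859956 -19.38331198]
360 [ -4.08102195   1.35416244 -19.37485596]
333 413
```

View pics/k_s.png

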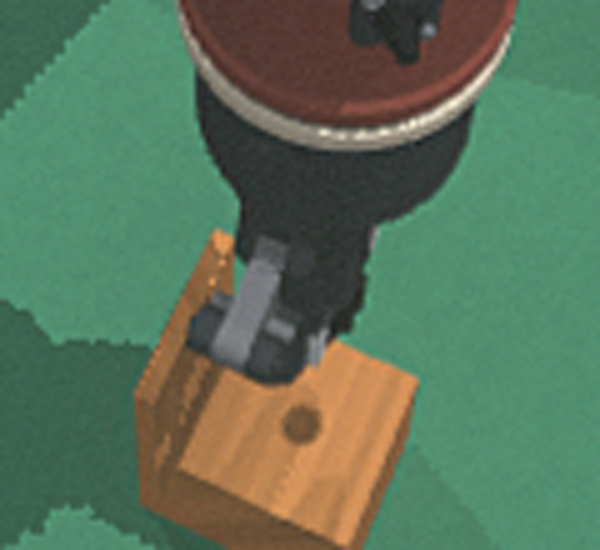

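View pics/k.png

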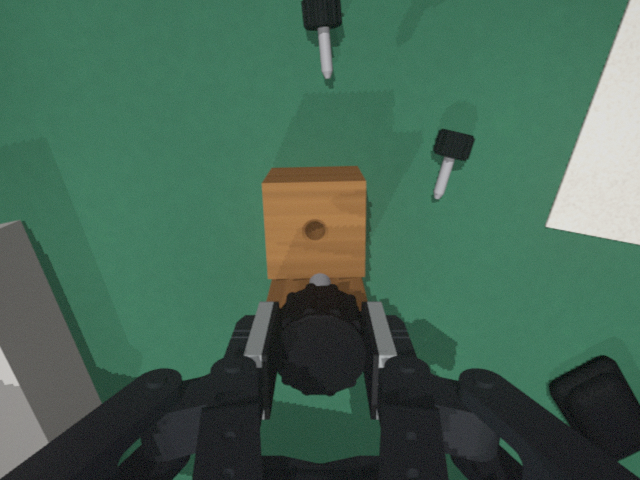

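Run:
```python
from h import *
c=dict(np.load("k.npz"));i=c["img"]
cv2.imwrite("pics/k2.png",cv2.resize(i[260:400,255:390],None,fx=5,fy=5,interpolation=cv2.INTER_CUBIC))
T=np.linalg.inv(np.array(c["T_tool_cam"]))
def pt(u,v,z):
    d=c["T_tool_cam"][:3,:3]@np.linalg.inv(c["intrinsics"])@[u,v,1];o=c["T_tool_cam"][:3,3];return o+d*(z-o[2])/d[2]
for v in (274,277,280,283):print(v,pt(319,v,46.6))
for v in (283,):print("shank z40",pt(319,v,40))
```

```text
274 [-0.96272176 -0.39742202 46.6       ]
277 [-2.50816083 -0.39857787 46.6       ]
280 [-4.06085767 -0.39973915 46.6       ]
283 [-5.62086352 -0.40090589 46.6       ]
shank z40 [-2.68443186 -0.38921055 40.        ]
```

View pics/k2.png

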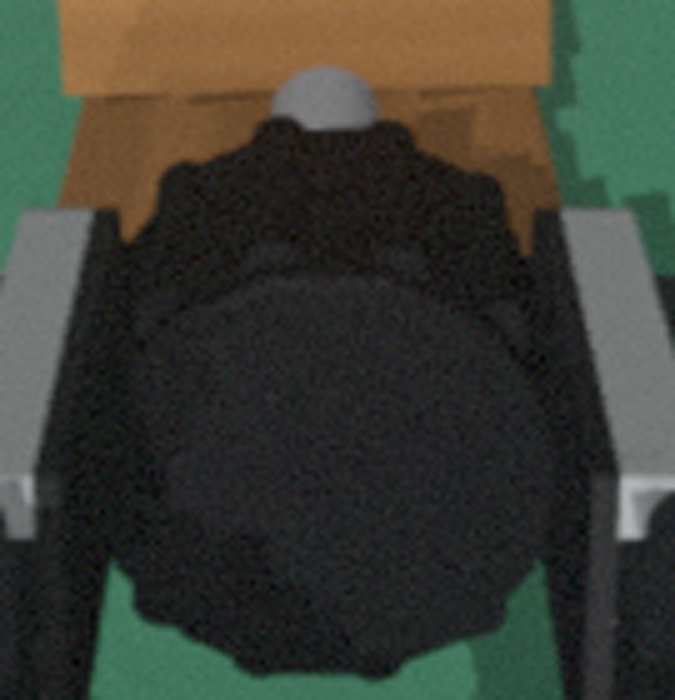

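>>> {"op": "servo_tool", "data": {"moves": [0,0,0,-0.1,10,0,0,0,-0.11,10,1,-30,0,0,10,2,-40,0,0,10,3,-45,0,0,10,3,-45,0,0,10,3,-45,0,0,10,3,-45,0,0,10,2,-40,0,0,10,1,-28,0,0,10,0,-10,0,0,10,0,0,0,0,10]}}

```text
time: 14.45
ee_pos: [467.7, 82.7, 173.0]
orientation: [-0.0, 1.0, 0.0, -0.0]
ft_force: [0.3, -0.0, -1.0]
width: 29.9
```

Run:
```python
from h import *
o,c=wrist(); print(o['time'],o['ee_pos'],o['orientation'],o['ft_force'],o['width'])
cv2.imwrite("pics/l.png",c["img"]);np.savez("l.npz",**c)
print(delta((468,84.8,100),o))
```

```text
14.45 [467.66171046  82.72491792 173.03133838] [-2.51182178e-04  9.99999912e-01  8.36796302e-05 -3.25533382e-04] [ 0.29919244 -0.03936161 -1.0126212 ] 29.917076533291315
[-0.38687719  2.06267745 73.03144856]
```

View pics/l.png

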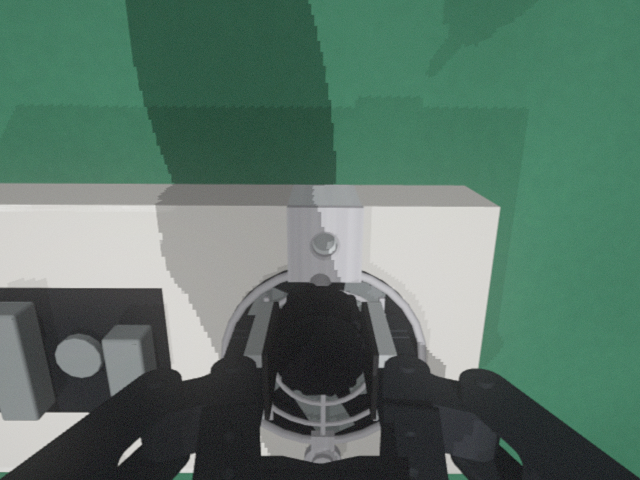

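Run:
```python
from h import *
c=dict(np.load("l.npz"));i=c["img"]
for p in [(324,244),(324,243)]: print(plane(c,*p,78))
cv2.imwrite("pics/l2.png",cv2.resize(i[225:325,265:385],None,fx=6,fy=6,interpolation=cv2.INTER_CUBIC))
```

```text
[469.98725056  84.98823225  78.        ]
[469.37138113  84.98616579  78.        ]
```

View pics/l2.png

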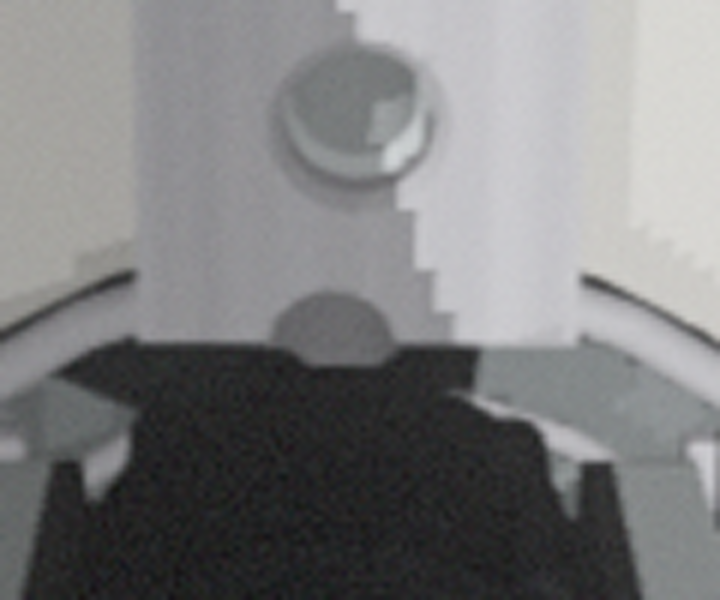

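>>> {"op": "servo_tool", "data": {"moves": [-0.4,2.1,20,0,10,0,0,15,0,10,0,0,4,0,10,0,0,0,0,10]}}

```text
time: 15.0
ee_pos: [468.1, 85.2, 134.2]
orientation: [-0.001, 1.0, 0.0, -0.0]
ft_force: [0.4, -1.0, 0.1]
width: 29.9
```

Run:
```python
from h import *
o,c=wrist(); print(o['time'],o['ee_pos'],o['orientation'],o['ft_force'],o['width'])
np.savez("m.npz",**c);i=c["img"]
cv2.imwrite("pics/m2.png",cv2.resize(i[205:325,255:395],None,fx=5.5,fy=5.5,interpolation=cv2.INTER_CUBIC))
```

```text
15.0 [468.14650047  85.19553669 134.24839872] [-9.71675175e-04  9.99999465e-01  2.01586469e-04 -2.92841827e-04] [ 0.36983462 -1.04317233  0.07386725] 29.925805124298165
```

View pics/m2.png

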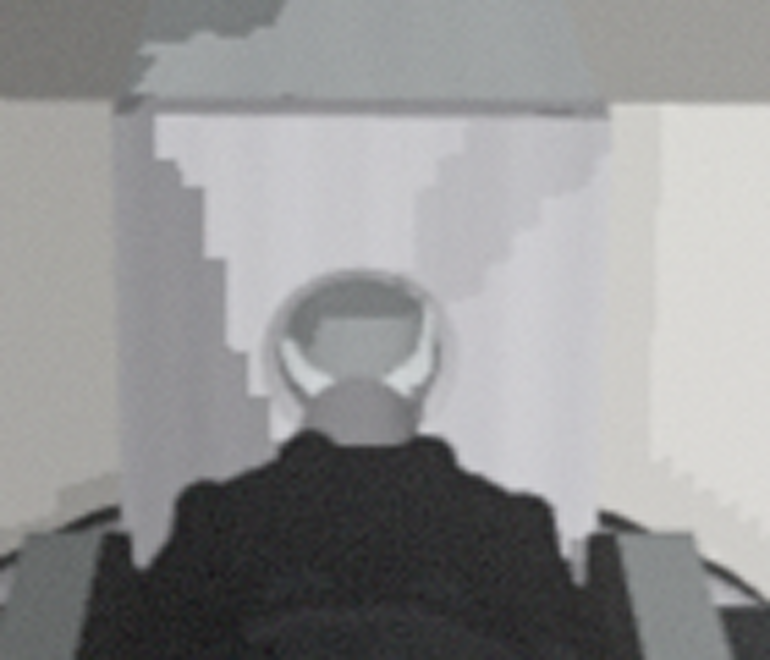

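>>> {"op": "servo_tool", "data": {"moves": [0,0,8,0,10,0,0,5,0,10,0,0,5,0,10,0,0,5,0,10,0,0,0,0,10]}}

```text
time: 15.68
ee_pos: [468.0, 84.7, 110.9]
orientation: [-0.001, 1.0, 0.0, -0.0]
ft_force: [0.3, 0.5, -0.1]
width: 29.9
```

>>> {"op": "servo_tool", "data": {"moves": [0,0,6,0,10,0,0,6,0,10,0,0,6,0,10,0,0,5,0,10,0,0,3,0,10,0,0,0,0,10]}}

```text
time: 16.42
ee_pos: [468.1, 84.8, 85.1]
orientation: [-0.001, 1.0, 0.0, -0.0]
ft_force: [-0.3, 0.1, -0.7]
width: 30.1
```

>>> {"op": "servo_tool", "data": {"moves": [0,0,1.5,0,10,0,0,1,0,10,0,0,0.5,0,10,0,0,0,0,10]}}

```text
time: 16.92
ee_pos: [468.3, 84.8, 82.5]
orientation: [-0.001, 1.0, -0.0, 0.0]
ft_force: [-2.1, -0.6, 1.8]
width: 30.1
```

>>> {"op": "servo_tool", "data": {"moves": [0,0,0,0,50,0,0,0,0,60,0,0,0,0,60,0,0,-20,0,60,0,0,-40,0,60,0,0,-40,0,60,0,0,0,0,60]}}

```text
time: 17.8
ee_pos: [470.0, 85.2, 185.1]
orientation: [-0.001, 1.0, -0.0, 0.003]
ft_force: [-0.4, -0.2, -0.4]
width: 51.3
```

Run:
```python
from h import *
o,c=wrist(); print(o['time'],o['ee_pos'],o['orientation'],o['ft_force'],o['width'])
cv2.imwrite("pics/n.png",c["img"]);np.savez("n.npz",**c)
print(proj(c,np.array((470,85,102))))
from rig import read_camera
s=read_camera("side");cv2.imwrite("pics/n_s.png",cv2.resize(s["img"][180:345,270:420],None,fx=4,fy=4,interpolation=cv2.INTER_CUBIC))
```

```text
17.8 [470.01476947  85.16593731 185.05063273] [-5.01055731e-04  9.99996618e-01 -2.02990609e-04  2.54408616e-03] [-0.43948597 -0.18384939 -0.38715703] 51.30755637572799
[319.93895804 246.14783087]
```

View pics/n.png

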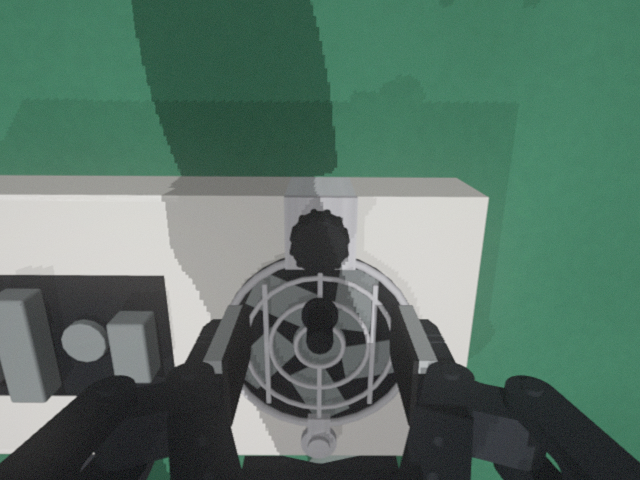

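View pics/n_s.png

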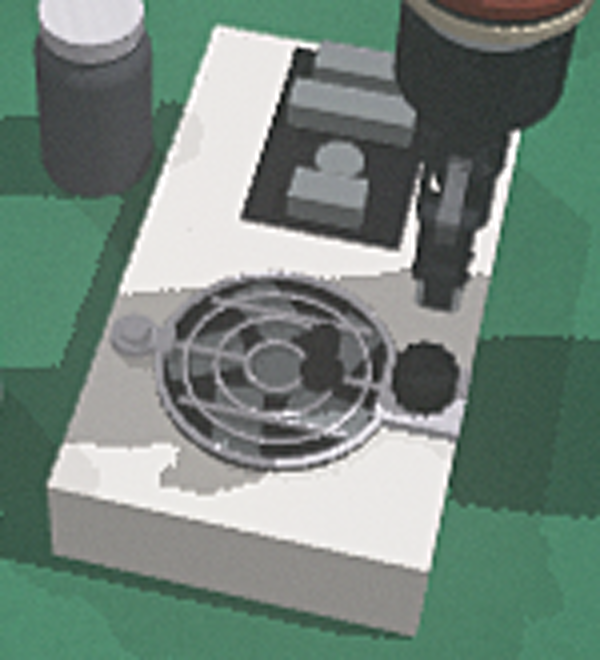

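Run:
```python
from h import *
c=dict(np.load("n.npz"))
for r in ((240,320),(232,320),(248,320),(240,308),(240,332)):
    d=np.median(c["depth"][r[0]-2:r[0]+3,r[1]-2:r[1]+3]);k=np.linalg.inv(c["intrinsics"])@[r[1],r[0],1]
    print(r,(c["Twc"][:3,:3]@(k*d)+c["Twc"][:3,3]).round(1))
```

```text
(240, 320) [466.4  85.  102. ]
(232, 320) [461.8  85.  101.9]
(248, 320) [471.2  85.  101.8]
(240, 308) [466.3  78.4 102.3]
(240, 332) [466.4  91.7 101.9]
```

>>> {"op": "servo_tool", "data": {"moves": [-15,-25,0,0,0,-31,-48,0,0,0,-31,-49,0,0,0,0,0,0,0.175,0,0,0,0,0.175,0,0,0,0,0.175,0,0,0,0,0.175,0,0,0,0,0.175,0,0,0,0,0.175,0,0,0,0,0.175,0,0,0,0,0.175,0,0,0,0,0.17,0]}}

```text
time: 19.4
ee_pos: [545.0, -38.4, 180.6]
orientation: [0.709, 0.705, -0.001, -0.001]
ft_force: [0.6, 0.5, -0.5]
width: 0.2
```

>>> {"op": "servo_tool", "data": {"moves": [0,0,0,0,0,0,0,0,0,0]}}

```text
time: 19.65
ee_pos: [545.2, -37.6, 181.5]
orientation: [0.705, 0.709, -0.0, -0.001]
ft_force: [0.4, -0.3, -0.5]
width: 0.1
```

Run:
```python
from h import *
o,c=wrist(); print(o['time'],o['ee_pos'],o['orientation'],o['ft_force'],o['width'])
cv2.imwrite("pics/p.png",c["img"]);np.savez("p.npz",**c)
print(delta((547,-36.8,90),o))
for P in [(547,-37,90),(470,85,102)]:print(proj(c,np.array(P)))
```

```text
19.65 [545.21242282 -37.62621408 181.48457705] [ 7.05187609e-01  7.09020453e-01 -3.86346196e-04 -5.32445719e-04] [ 0.42618361 -0.28113313 -0.46026814] 0.14229145230308674
[ 0.79728844  1.9108484  91.48234195]
[321.53674785 242.43597568]
[155.83032146  -1.75020081]
```

View pics/p.png

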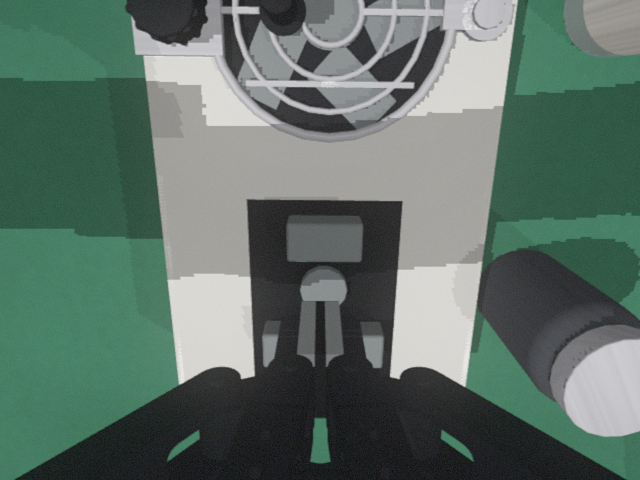

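The screw head's top face reads 102 mm everywhere, so the screw is home and upright. The low key (shortest oblong) is at (324,239), where predicted. Pressing it.

>>> {"op": "servo_tool", "data": {"moves": [0.8,2,30,0,0,0,0,40,0,0,0,0,16,0,0,0,0,8,0,0,0,0,8,0,0,0,0,4,0,0,0,0,1,0,0,0,0,0,0,0]}}

```text
time: 20.7
ee_pos: [547.9, -36.4, 75.9]
orientation: [0.706, 0.708, 0.0, 0.0]
ft_force: [-0.0, -0.0, 2.9]
width: -0.1
```

>>> {"op": "servo_tool", "data": {"moves": [0,0,1.5,0,0,0,0,0.5,0,0,0,0,0,0,0]}}

```text
time: 21.08
ee_pos: [548.0, -36.4, 74.1]
orientation: [0.706, 0.708, 0.0, 0.001]
ft_force: [-0.7, -1.0, 8.4]
width: -0.1
```

>>> {"op": "servo_tool", "data": {"moves": [0,0,-20,0,0,0,0,-45,0,0,0,0,-50,0,0,-30,0,-40,0,0,-50,0,0,0,0,-50,0,0,0,0,-50,0,0,0,0,-50,0,0,0,0,0,0,0,0,0]}}

```text
time: 22.2
ee_pos: [546.3, -271.4, 228.4]
orientation: [0.709, 0.705, -0.001, -0.0]
ft_force: [-0.1, 0.1, -0.1]
width: -0.2
```

Run:
```python
from h import *
from rig import read_camera,get_obs
o=get_obs();print(o['time'],o['ee_pos'],o['ft_force'])
t=read_camera("top");d=t["depth"]
for n,P in [("low",(547,-37,77)),("stop",(546.5,-73,90)),("high",(546.3,-109,90)),("mid",(546,-145,90)),("head",(470,85,102))]:
    u,v=proj(t,np.array(P)); z=np.median(d[int(v)-2:int(v)+3,int(u)-2:int(u)+3])
    k=np.linalg.inv(t["intrinsics"])@[u,v,1]; print(n,(t["R"].T@(k*z-t["t"])).round(1))
cv2.imwrite("pics/q.png",cv2.resize(t["img"][150:310,220:430],None,fx=3.8,fy=3.7,interpolation=cv2.INTER_CUBIC))
```

```text
22.2 [ 546.30562256 -271.37300326  228.43017478] [-0.13351447  0.05664272 -0.10062722]
low [547. -37.  77.]
stop [546.5 -73.   90.3]
high [ 546.3 -109.    90.3]
mid [ 546.  -145.1   89.5]
head [470.   85.  101.8]
```

View pics/q.png

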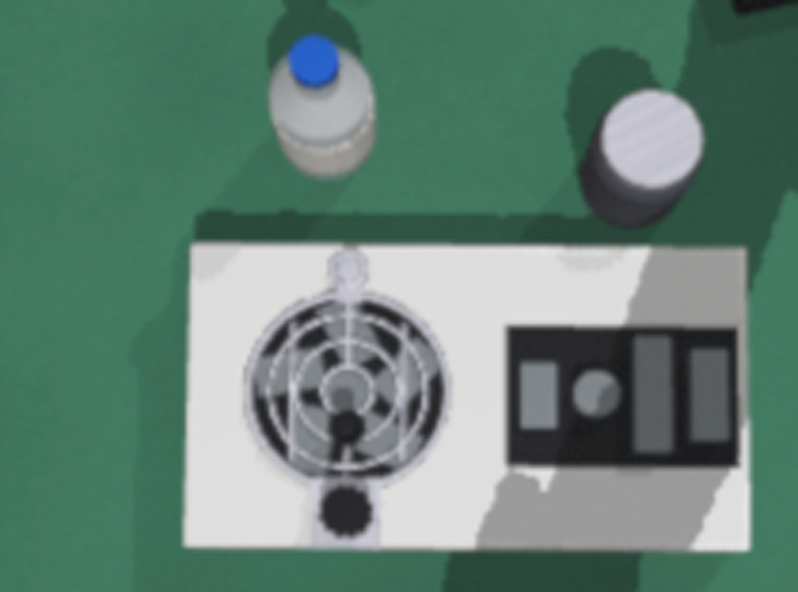

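The last view shows the guard shut with the screw head over the lug, low down, the other keys up, and the bottle and canister where they stood. The arm is clear of everything.

```bash
python3 -c "
from rig import *
print(job_done())"
```

```text
the job is handed in; nothing more can be done
None
```

The job is done and handed in at about 22 s on the robot's clock; no verdict was reported. In order, I pressed stop, swung the guard shut by its post, put the largest thumbscrew (from the tidy) down through both holes, and pressed low to its hard stop.

Last checks:
- **Keys:** low is down, with its top at 77 mm. Stop, mid and high are up at about 90 mm.
- **Guard:** before the screw went in, the wrist view showed the lug hole centred over the fan's hole. I put the remaining offset at well under 1 mm by eye.
- **Thumbscrew:** the head's top reads about 102 mm, and it was level all round just after release. That means it is home and upright.
- **Bystanders:** the bottle and canister look unmoved in the last picture. I did not check the mug again, but the arm passed well above it.
- **Robot:** it stands clear of everything, and the measured tool force is about zero.

None of these checks failed. The only disagreement was a rough early side-camera reading of the screw, about 7 mm off the top view; I used the wrist camera instead.

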